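# Touch off the strapped-down mould, then close it with its plunger

## Robot

A 6-joint arm with a two-finger parallel gripper is mounted at the origin on the work surface. World frame = base frame: x ahead of the robot, y to its left, z up, the work surface at z = 0. Lengths are in m, angles in degrees, forces in N, time in s.
With the tool pointing down it reaches from about 0.25 to 0.725 m from the base axis. Payload 9.7 kg.
Tool frame: the origin (TCP) lies midway between the tips of the shut fingers; the grasp point (between the pads) lies 19 mm behind it (bot.hold_point_z is the distance from the TCP to the grasp point, in m); z points along the fingers, y is the line along which they close (so a half turn about z gives the same grasp; the last joint's range is limited). The gripper opens to 85 mm and grips with 20 to 120 N. Pads are 22 mm wide; open, the fingers measure 114 mm over their backs; the gripper's body (76 mm by 85 mm) begins 54 mm behind the grasp point. The pads swing forward as they close: fully open they stand 13 mm farther back than shut.
Start: joints at [70.818, 4.979, 10.078, 95.1, 0, 90], TCP at [0.181, 0.519, 0.231] pointing down, gripper open.
Joint ranges: [-179.16, 179.16], [-48.56, 103.87], [-65.8, 70.77], [-126.05, 130.52], [-82.76, 87.17], [-180, 180]. Speed limits (degrees/s): [127.2, 127.2, 147.25, 180, 180, 180].

## Interface

Orientations are given as [roll, pitch, yaw] about the fixed x, y, z axes, in that order (R = Rz(yaw) Ry(pitch) Rx(roll)).
In Python, from workcell import bot gives the robot as it stands.
- The arm moves only by the tool play_rows, never from a script. Its argument "steps" is a list that holds one entry, the list of rows, each a list of 4 numbers: the shift along the tool's x, y, z in m, then the turn about the tool's z in rad. In form: [[[tx, ty, tz, yaw], ...]]. A call has exactly 5 rows; each row shifts and turns the commanded pose from where the row before left it, along the tool's axes as they then stand; what a row does not reach is not made up. A row lasts 1/12 s, in which the tool goes at most 41.7 mm and 7.16 degrees, less where a joint would pass 70% of its speed; a pose out of reach is approached as far as the arm can. A call is refused whole if a number of a shift passes 0.0417 or a number of a turn 0.125, either way. A call with a gripper value outside its range is refused whole. "gripper" is the finger opening in m, from 0 to 0.0854, set as the call begins (left out, the last holds). The fingers move at their own pace and stop on an object; "squeeze" is the grip in N (left out, the last holds). Time passes only in rows, so rows that do not move let the fingers close, or fill a call up. It gives the time, the measured TCP pose, the force, the opening and the grip force at its end, in the units of the state.
- bot.get_obs(): the state, without advancing time (a new reading comes with each control period).
- bot.camera(name): name is "side" or "top"; returns a dict with "img" (400x640x3 uint8, blue, green, red), "vfov" (degrees; the focal length in pixels is half the picture's height over the tangent of half this angle, whatever the lens; pixels are square), "cx", "cy" (the principal point, pixels), "D" ([k1, k2, p1, p2, k3] as OpenCV has them; the pictures are not rectified), "xyz" and "attitude" of the camera in the world. Camera axes: x right, y down, z forward; pixel columns grow to the right and rows downward; lengths in m; the calibration is good to about 2 mm. A picture is of the moment at which its call begins. There is no depth.
- bot.job_done(): hands the job in; it is judged then, once.
The state is a dict: "time": time; "q": joint angles; "qd": joint speeds; "joint_efforts": joint torques, N m; "ee_pos": TCP position; "tcp_rot": TCP orientation; "wrist_force": force on the tool from outside, world axes, zero at the start; "torque": the same for the moment, N m; "opening": finger opening in m; "grasp_force": force on a finger pad.
Only numpy, scipy, OpenCV 4.12 (cv2) and the standard library are available. Lean on these libraries where they do the work, as an engineer would, in place of code of your own. Each camera call takes 0.05 s, during which the arm holds its last target. There are 200 camera calls.

## Task

The mould was strapped to the tooling plate by hand, so its exact place is not known: take the touch probe from its stand and touch the mould off with the ball, gently and holding each touch for a moment, first on the long face towards the robot near its left end (as the robot looks at it), then on the same face near its right end, then on the middle of its right-hand end face. Put the probe back upright in its stand, then lower the plunger into the cavity you have located until it sits flat on the cavity floor, without forcing it, and let go. Leave the other things on the bench where they stand.

Things in the scene. Friction and masses are not known exactly. Their poses are not given: they have to be found in the camera images.
- plate: Steel tooling plate fixed to the bench, 180 (x) x 240 (y) x 15 mm, with a grid of dark holes; origin under its centre at bench level, x roughly away from the robot, y roughly to the robot's left. The mould and its clamps are strapped on it and belong to it in all contact forces; they do not shift under the forces of this job.
- mould_rough (a point): Rough place of the mould, NOT measured: the centre of the plate's top, axes as the plate. The mould is an aluminium block 90 (x) x 120 (y) x 45 mm standing on the plate, its top 60 mm above the bench. Its true centre is up to 5 mm off this point in x and in y, and it is turned up to 0.06 rad either way against the plate. Walls plain and upright.
- cavity_rough (a point): Rough place of the centre of the cavity floor, 30 mm above the bench: in truth on the mould's centre, so off as the mould is. The cavity is 56.4 (x) x 72.4 (y) mm along the mould's sides, 30 mm deep, 1.5 mm chamfer at its mouth. On the mould's far (+x) rim two strap clamps, 38 mm either side of the middle, reach 12 mm over the rim and up to 33 mm above the mould's top.
- touch_left (a point): Rough point for the first touch, on the long face towards the robot (plate -x side), 40 mm left (+y) of the middle, 40 mm above the bench; off as the mould is (up to 8 mm along the face's normal). Axes as the plate. A touch 30 to 55 mm from the mould's middle is near enough to the end.
- touch_right (a point): Rough point for the second touch: the same face, 40 mm right (-y) of the middle, 40 mm above the bench; the same remarks.
- touch_end (a point): Rough point for the third touch: middle of the right-hand end face (the 90 mm face on the plate's -y side), 40 mm above the bench; off as the mould is. Within 30 mm of the face's middle will do.
- probe: Touch probe, 0.22 kg: black square grip body 30 x 30 x 60 mm with a green band and a round steel cap (top 70 mm above the origin); a white 6 mm stylus below ends in a red ball. Origin at the centre of the body's underside (shoulder), z up along the body, x and y square to its flats. Starts upright in the stand, shoulder on the stand's top, body all above it.
- ball (a point): Centre of the probe's red ball (10 mm diameter), 45 mm below the probe's origin on its axis. The stylus is rigid: a touch counts above 1 N held for 0.2 s with the ball between plate and mould top, and the stylus breaks when the probe pushes on mould, clamps or plate with more than 15 N: creep the last stretch (10 mm/s) and watch the force.
- stand: Probe stand fixed to the bench: grey block 70 x 70 x 62 mm high, origin under its centre at bench level. An upright hole in the middle of its top, 18 mm wide and 56 mm deep, takes the stylus; the probe's shoulder rests on the top, so the probe's origin is then 62 mm above the bench.
- plunger: Plunger of the mould, aluminium, about 0.5 kg, upright on the bench: foot 54 (x) x 70 (y) x 38 mm, chamfered below; on it a grip boss 40 (x) x 30 (y) x 36 mm, top 74 mm above the underside. Origin at the centre of its underside, z up. Fits the cavity with 1.2 mm play all round, either way round; home, its origin is 30 mm above the bench. More than 25 N on the mould marks it: land slowly.
- can: Bystander, loose: white spray can with orange label, 52 mm diameter, 178 mm high; origin at the centre of its underside.
- mould2: Bystander, loose: another, lower mould half 110 x 120 x 30 mm with a wide shallow pocket, lying beyond the plate; not the one to work on; origin under its centre.
- spacer: Bystander, loose: plain aluminium block 60 x 55 x 28 mm; origin under its centre.
- brush: Bystander, loose: cleaning brush with wooden handle, lying on the bench; origin under its middle.
There are look-alikes about, which are no part of the job. Leave any red look-alike of the plunger alone.

How it is judged (in metres and radians):
On the way, in this order (a step that is already met when the one before it is completed fails the run):
1. the probe's ball touches the mould's long face towards the robot near its left end (over 1 N) (contact force between probe and plate above 1 N and x of ball in the frame of plate between -0.064 and -0.038 m and y of ball in the frame of plate between 0.022 and 0.066 m and z of ball in the frame of plate between 0.021 and 0.06 m), for 0.2 s.
2. the ball touches the same face near its right end (over 1 N) (contact force between probe and plate above 1 N and x of ball in the frame of plate between -0.064 and -0.038 m and y of ball in the frame of plate between -0.066 and -0.022 m and z of ball in the frame of plate between 0.021 and 0.06 m), for 0.2 s.
3. the ball touches the middle of the mould's right-hand end face (over 1 N) (contact force between probe and plate above 1 N and y of ball in the frame of plate between -0.078 and -0.054 m and x of ball in the frame of plate between -0.036 and 0.036 m and z of ball in the frame of plate between 0.021 and 0.06 m), for 0.2 s.
4. the probe stands in its stand again (horizontal distance between probe and stand below 0.007 m and z of probe in the frame of stand below 0.065 m and angle between probe's own z axis and vertical below 0.06 rad and contact force between the fingers and probe below 0.2 N), for 0.2 s.
5. the plunger is in the cavity, down on its floor (z of plunger in the frame of plate between 0.026 and 0.0325 m and horizontal distance between plunger and plate below 0.011 m and angle between the x axis of plunger and the x axis of plate, either way round below 0.13 rad and angle between plunger's own z axis and vertical below 0.05 rad), for 0.2 s.
At the end, for the whole second after the job is handed in: The plunger sits released and at rest in the mould's cavity, its underside on the cavity floor (within 2.5 mm, tilt under 0.05 rad), and the probe stands released and upright in its stand, shoulder on the top (within 3 mm, tilt under 0.06 rad). The other things are within 15 mm of where they stood (all of step 5 and linear speed of each of plunger, probe below 0.01 m/s and horizontal distance between probe and stand below 0.007 m and z of probe in the frame of stand below 0.065 m and angle between probe's own z axis and vertical below 0.06 rad); the robot touches nothing.
It fails at once if the probe pushes on the mould, clamps or plate with more than 15 N (contact force between probe and plate above 15 N).
It fails at once if the plunger presses on the mould, clamps or plate with more than 25 N (contact force between plunger and plate above 25 N).
It fails at once if the can, the other mould half, the spacer or the brush is pushed away by more than 15 mm (distance of any of can, mould2, spacer, brush from where it was at the start of the episode above 0.015 m).
It also fails if it takes over 72 s, if anything falls off the work surface, if the arm or the gripper's body presses on something with over 40 N, if the wrist force passes 120 N, or if a joint passes its speed limit or range.

## Working session

There is one attempt and no reset: what is moved stays moved. The work goes in short steps, Python scripts to look and compute and a tool call to move; the robot and the scene stay as the last step left them, time stands still between calls to the robot, and variables do not carry over. Pictures are saved under pics/ and viewed, at most 10 in all, crops included, and the job is handed in when it is done.

Besides the shell and the picture viewer there is one more tool, called after ">>>" by a JSON object that holds its "fn" and its "kwargs", one argument or row to a line. play_rows: Moves the arm, as the interface text tells. Its arguments: {"type":"object","properties":{"steps":{"type":"array","items":{"type":"array","items":{"type":"array","items":{"type":"number"}}}},"gripper":{"type":"number"},"squeeze":{"type":"number"}},"required":["steps"]}

```bash
mkdir -p pics
python3 - <<'E'
from workcell import bot
import cv2
o=bot.get_obs(); print(o)
for n in("side","top"):
    c=bot.camera(n); cv2.imwrite(f"pics/{n}0.png",c["img"]); print(n,{k:v for k,v in c.items() if k!="img"})
print(bot.hold_point_z)
E
```

```text
{'time': 0.0, 'q': array([7.08204776e+01, 5.00896280e+00, 1.00324187e+01, 9.50993451e+01,
       1.57812942e-03, 8.99997378e+01]), 'qd': array([-0.05823135, -0.02849945,  0.01829016, -0.05835091, -0.00694329,
       -0.01314709]), 'joint_efforts': array([-1.73858789e-03, -5.20389998e+01,  4.64803505e+01,  1.63810834e-02,
        8.68305756e-05, -3.62655442e-06]), 'ee_pos': array([0.18060382, 0.51924486, 0.23058535]), 'tcp_rot': array([-1.79924111e+02, -1.57847538e-03,  1.60820738e+02]), 'wrist_force': array([-0.60701277,  0.39308324, -0.3062326 ]), 'torque': array([-0.02095414,  0.00173944, -0.03274214]), 'grasp_force': 0.0, 'opening': 0.08534261695853154}
side {'vfov': 45.55022111551402, 'cx': 320.77716909382514, 'cy': 200.41243811702896, 'D': array([0.01029587, 0.        , 0.        , 0.        , 0.        ]), 'xyz': array([ 0.47196235, -0.94121339,  0.78644066]), 'attitude': array([-125.50607621,    0.2544276 ,   -5.07161079])}
top {'vfov': 42.02871740495366, 'cx': 314.2058698323062, 'cy': 200.71214383001274, 'D': array([-0.06358469,  0.        ,  0.        ,  0.        ,  0.        ]), 'xyz': array([0.25877367, 0.07624657, 1.53743508]), 'attitude': array([-1.68039787e+02,  1.47024493e-01, -8.95537480e+01])}
0.0187
```

View pics/side0.png

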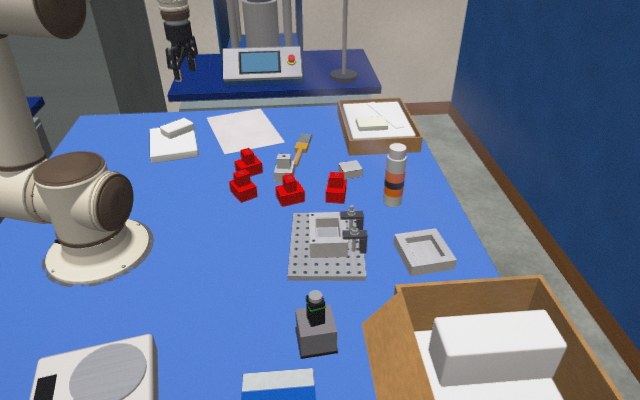

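View pics/top0.png

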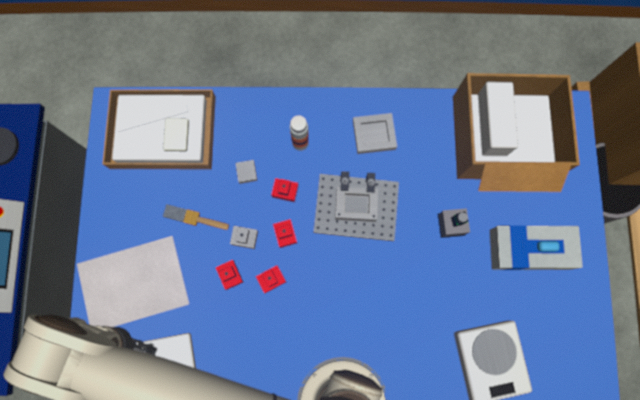

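Run:
```python
import cv2,numpy as np
def comp(f,items,out):
    im=cv2.imread(f); C=np.zeros((600,800,3),np.uint8)
    for (x0,x1,y0,y1,s,ox,oy,st) in items:
        c=cv2.resize(im[y0:y1,x0:x1],None,fx=s,fy=s,interpolation=cv2.INTER_CUBIC)
        for x in range(-(-x0//st)*st,x1,st):
            X=int((x-x0+.5)*s); cv2.line(c,(X,0),(X,5),(0,255,255),1); cv2.putText(c,str(x),(X-8,14),0,.3,(0,255,255),1)
        for y in range(-(-y0//st)*st,y1,st):
            Y=int((y-y0+.5)*s); cv2.line(c,(0,Y),(5,Y),(0,255,255),1); cv2.putText(c,str(y),(7,Y+3),0,.3,(0,255,255),1)
        h,w=c.shape[:2]; C[oy:oy+h,ox:ox+w]=c
    cv2.imwrite(out,C)
comp("pics/top0.png",[(308,402,168,245,5,0,0,10),(225,265,220,255,8,475,0,5),(435,475,200,239,8,475,285,5)],"pics/topz.png")
comp("pics/side0.png",[(284,374,202,282,5,0,0,10),(268,305,148,186,8,475,0,5),(290,343,286,358,4,475,310,10)],"pics/sidez.png")
```

```text
(no output)
```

View pics/topz.png

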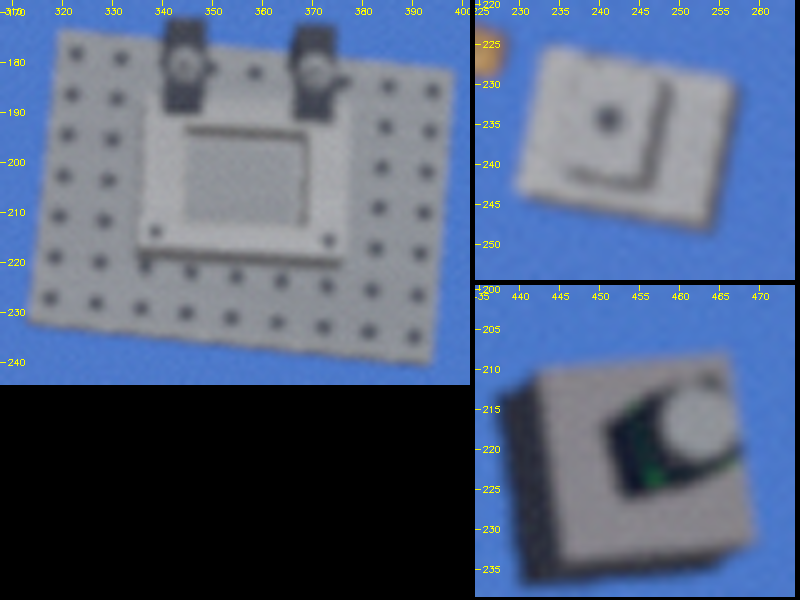

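View pics/sidez.png

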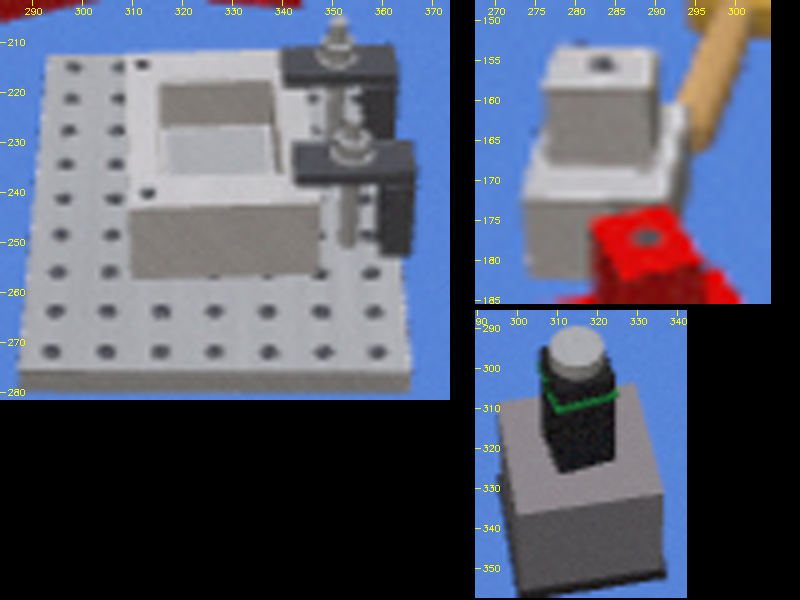

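```bash
cat > h.py <<'E'
import numpy as np,cv2
from scipy.optimize import least_squares
from scipy.spatial.transform import Rotation as Ro
CAM={"side":(45.55022111551402,320.777,200.412,[0.01029587,0,0,0,0],[0.47196235,-0.94121339,0.78644066],[-125.50607621,0.2544276,-5.07161079]),
"top":(42.02871740495366,314.206,200.712,[-0.06358469,0,0,0,0],[0.25877367,0.07624657,1.53743508],[-168.039787,0.147024493,-89.553748])}
def proj(n,P):
    v,cx,cy,D,t,a=CAM[n]; f=200/np.tan(np.radians(v/2)); R=Ro.from_euler('xyz',a,degrees=True).as_matrix().T
    return cv2.projectPoints(np.array(P,float).reshape(-1,3),cv2.Rodrigues(R)[0],-R@np.array(t),np.array([[f,0,cx],[0,f,cy],[0,0,1.]]),np.array(D))[0].reshape(-1,2)
def fit(obs,x0):
    def w(p,L):
        c,s=np.cos(p[2]),np.sin(p[2]); L=np.array(L,float)/1000
        return np.c_[p[0]+c*L[:,0]-s*L[:,1],p[1]+s*L[:,0]+c*L[:,1],L[:,2]]
    def res(p): return np.concatenate([(proj(n,w(p,[l for l,_ in o]))-[u for _,u in o]).ravel() for n,o in obs.items() if o])
    r=least_squares(res,x0,loss='soft_l1'); return r.x,r.fun
E
cat > f.py <<'E'
from h import *
O=dict(
plate=dict(top=[((90,120,15),(319.5,173.5)),((90,-120,15),(398.5,181.7)),((-90,-120,15),(393.9,240.5)),((-90,120,15),(313.1,231.5))],
 side=[((-90,-120,15),(287.1,275.5)),((90,-120,15),(365.7,275.7)),((-90,120,15),(292.9,212.5))]),
mould=dict(top=[((-45,60,60),(334.9,216.5)),((-45,-60,60),(376.5,219.5))],side=[((-45,-60,60),(310.1,242.9)),((45,-60,60),(348.1,241.9)),((-45,60,60),(310.1,211.9))]),
stand=dict(top=[((35,35,62),(442.6,210.1)),((35,-35,62),(466.4,207.6)),((-35,-35,62),(469.75,231.4)),((-35,35,62),(445.5,234.1))],
 side=[((-35,35,62),(295,308.5)),((35,35,62),(329.5,304)),((35,-35,62),(336.25,330.75)),((-35,-35,62),(300,336.75))]),
probe=dict(top=[((-15,15,62),(453.25,226)),((15,15,62),(451.1,217.25)),((0,0,132),(462.25,217))],
 side=[((-15,-15,62),(310.75,326.25)),((15,-15,62),(324.25,323)),((-15,15,62),(306,317.25)),((0,0,132),(315.25,294.25))]),
plunger=dict(top=[((27,35,38),(232.75,225.5)),((27,-35,38),(257.25,229.5)),((-27,-35,38),(254.4,248)),((-27,35,38),(229.5,243.25)),((0,0,74),(241.1,234.4))],
 side=[((-20,15,74),(277.5,153.5)),((20,15,74),(290.6,153.75)),((20,-15,74),(290,158.75)),((-20,-15,74),(276.25,158.5)),((0,0,74),(283.4,155.5))]))
for k,o in O.items():
    for sel in (o,dict(top=o['top']),dict(side=o['side'])):
        p,r=fit(sel,[.45,0,0]); print(k,list(sel),np.round(p[:2],4),np.round(np.degrees(p[2]),1),'rms',np.round(np.sqrt((r**2).mean()),2))
E
python3 f.py
```

```text
plate ['top', 'side'] [ 0.5635 -0.042 ] -5.8 rms 0.44
plate ['top'] [ 0.5647 -0.0429] -5.8 rms 0.17
plate ['side'] [ 0.5623 -0.0401] -5.5 rms 0.1
mould ['top', 'side'] [ 0.5671 -0.0387] -3.7 rms 0.43
mould ['top'] [ 0.5666 -0.0404] -3.8 rms 0.02
mould ['side'] [ 0.5676 -0.037 ] -4.1 rms 0.2
stand ['top', 'side'] [ 0.5133 -0.3256] 5.2 rms 0.57
stand ['top'] [ 0.5152 -0.3273] 5.6 rms 0.21
stand ['side'] [ 0.5126 -0.3245] 5.2 rms 0.25
probe ['top', 'side'] [ 0.5135 -0.3258] 13.9 rms 1.0
probe ['top'] [ 0.5144 -0.3293] 10.0 rms 0.72
probe ['side'] [ 0.513  -0.3243] 15.0 rms 0.76
plunger ['top', 'side'] [0.468  0.2884] -8.7 rms 0.44
plunger ['top'] [0.4686 0.2879] -9.0 rms 0.47
plunger ['side'] [0.4673 0.29  ] -7.0 rms 0.2
```

>>> {"fn": "play_rows", "kwargs": {
  "steps": [
    [[-0.0237,-0.0276,0,0],[-0.0237,-0.0276,0,0],[-0.0237,-0.0276,0,0],[-0.0237,-0.0276,0,0],[-0.0237,-0.0276,0,0]]
  ],
  "gripper": 0.065,
  "squeeze": 20
}}

```text
time: 0.52
ee_pos: [0.2474, 0.3485, 0.2308]
tcp_rot: [-180.0, -0.0, 160.9]
wrist_force: [0.9, 0.3, 0.4]
opening: 0.0653
grasp_force: 0.0
```

```bash
python3 -c "
from workcell import bot
o=bot.get_obs();print(o['time'],o['q'],o['ee_pos'],o['tcp_rot'])"
```

```text
0.5167 [ 5.46398173e+01 -1.16442538e+01 -5.80785614e+00  9.58718297e+01
 -4.72282002e-03  7.37858708e+01] [0.24735228 0.34853064 0.23082303] [-1.79964659e+02 -5.35864489e-03  1.60853946e+02]
```

>>> {"fn": "play_rows", "kwargs": {
  "steps": [
    [[-0.0236,-0.0275,0,0],[-0.0236,-0.0275,0,0],[-0.0236,-0.0275,0,0],[-0.0236,-0.0275,0,0],[-0.0236,-0.0275,0,0]]
  ]
}}

```text
time: 0.93
ee_pos: [0.3136, 0.1799, 0.2312]
tcp_rot: [180.0, 0.0, 160.8]
wrist_force: [1.6, 0.6, 0.4]
opening: 0.0649
grasp_force: 0.0
```

>>> {"fn": "play_rows", "kwargs": {
  "steps": [
    [[-0.0236,-0.0275,0,0],[-0.0236,-0.0275,0,0],[-0.0236,-0.0275,0,0],[-0.0236,-0.0275,0,0],[-0.0236,-0.0275,0,0]]
  ]
}}

```text
time: 1.35
ee_pos: [0.3799, 0.011, 0.2312]
tcp_rot: [180.0, 0.0, 160.8]
wrist_force: [0.1, 0.6, 0.1]
opening: 0.065
grasp_force: 0.0
```

>>> {"fn": "play_rows", "kwargs": {
  "steps": [
    [[-0.0236,-0.0275,0,0],[-0.0236,-0.0275,0,0],[-0.0236,-0.0275,0,0],[-0.0236,-0.0275,0,0],[-0.0236,-0.0275,0,0]]
  ]
}}

```text
time: 1.77
ee_pos: [0.4462, -0.1577, 0.231]
tcp_rot: [180.0, -0.0, 160.8]
wrist_force: [0.1, 0.2, 0.2]
opening: 0.0652
grasp_force: 0.0
```

>>> {"fn": "play_rows", "kwargs": {
  "steps": [
    [[-0.0236,-0.0275,0,0],[-0.0236,-0.0275,0,0],[-0.0236,-0.0275,0,0],[-0.0236,-0.0275,0,0],[-0.0236,-0.0275,0,0]]
  ]
}}

```text
time: 2.18
ee_pos: [0.5125, -0.3262, 0.2307]
tcp_rot: [180.0, -0.0, 160.8]
wrist_force: [0.9, 0.1, -0.2]
opening: 0.0648
grasp_force: 0.0
```

>>> {"fn": "play_rows", "kwargs": {
  "steps": [
    [[0,0,0.014,-0.112],[0,0,0.014,-0.112],[0,0,0.014,-0.112],[0,0,0.014,-0.112],[0,0,0.014,-0.112]]
  ]
}}

```text
time: 2.6
ee_pos: [0.5121, -0.3244, 0.1599]
tcp_rot: [180.0, -0.0, -166.8]
wrist_force: [-0.3, 0.9, 0.6]
opening: 0.0648
grasp_force: 0.0
```

Run:
```python
from workcell import bot
import cv2,numpy as np
a=bot.camera("top")["img"][185:255,425:500]; b=bot.camera("side")["img"][250:360,260:370]
C=np.zeros((450,800,3),np.uint8); C[:350,:375]=cv2.resize(a,None,fx=5,fy=5,interpolation=2); C[:440,380:]=0; d=cv2.resize(b,None,fx=3.8,fy=3.8,interpolation=2); C[:d.shape[0],380:380+d.shape[1]]=d
cv2.imwrite("pics/p1.png",C); o=bot.get_obs();print(o['time'],o['ee_pos'],o['tcp_rot'],o['q'])
```

```text
2.7 [ 0.51134086 -0.32378139  0.15838108] [ 179.81245849   -0.18388272 -166.98954559] [-3.23424763e+01  1.20098588e+01  9.87753889e+00  8.81303274e+01
  9.70019819e-04 -4.53526319e+01]
```

View pics/p1.png

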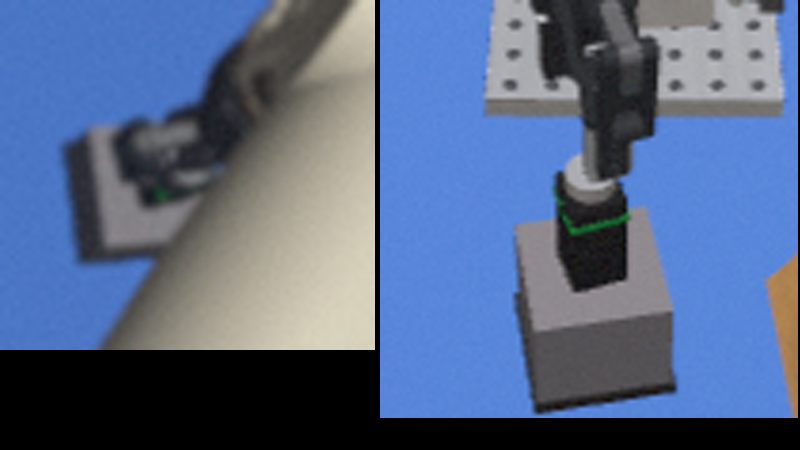

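>>> {"fn": "play_rows", "kwargs": {
  "steps": [
    [[-0.0015,-0.0024,0.0165,0],[0,0,0.0165,0],[0,0,0.0165,0],[0,0,0.0165,0],[0,0,0.0165,0]]
  ]
}}

```text
time: 3.12
ee_pos: [0.5146, -0.3265, 0.079]
tcp_rot: [-180.0, 0.0, -167.4]
wrist_force: [-0.1, 0.3, -0.1]
opening: 0.0649
grasp_force: 0.0
```

>>> {"fn": "play_rows", "kwargs": {
  "steps": [
    [[0,0,0,0],[0,0,0,0],[0,0,0,0],[0,0,0,0],[0,0,0,0]]
  ],
  "gripper": 0
}}

```text
time: 3.53
ee_pos: [0.515, -0.3267, 0.0803]
tcp_rot: [-179.9, 0.1, -167.1]
wrist_force: [-0.3, 1.3, 3.4]
opening: 0.0296
grasp_force: 24.8
```

>>> {"fn": "play_rows", "kwargs": {
  "steps": [
    [[0,0,0,0],[0,0,0,0],[0,0,0,0],[0,0,0,0],[0,0,0,0]]
  ]
}}

```text
time: 3.95
ee_pos: [0.515, -0.3267, 0.0803]
tcp_rot: [-179.9, 0.1, -167.1]
wrist_force: [1.3, 0.7, 6.7]
opening: 0.0293
grasp_force: 25.2
```

>>> {"fn": "play_rows", "kwargs": {
  "steps": [
    [[0,0,0,0],[0,0,0,0],[0,0,0,0.1208],[0,0,0,0.1208],[0,0,0,0.1208]]
  ],
  "gripper": 0.065
}}

```text
time: 4.37
ee_pos: [0.5143, -0.3263, 0.0786]
tcp_rot: [180.0, -0.0, 171.8]
wrist_force: [0.3, -0.0, -0.1]
opening: 0.0651
grasp_force: 0.0
```

>>> {"fn": "play_rows", "kwargs": {
  "steps": [
    [[0,0,0,0.1208],[0,0,0,0.1208],[0,0,0,0.1208],[0,0,0,0.1208],[0,0,0,0.1208]]
  ]
}}

```text
time: 4.78
ee_pos: [0.5142, -0.3263, 0.0786]
tcp_rot: [-180.0, -0.0, 137.2]
wrist_force: [0.5, -0.6, 0.8]
opening: 0.0651
grasp_force: 0.0
```

>>> {"fn": "play_rows", "kwargs": {
  "steps": [
    [[0,0,0,0.1208],[0,0,0,0.1208],[0,0,0,0.1208],[0,0,0,0.1208],[0,0,0,0.1208]]
  ]
}}

```text
time: 5.2
ee_pos: [0.5143, -0.3263, 0.0786]
tcp_rot: [-180.0, -0.0, 102.6]
wrist_force: [0.2, 0.5, 1.2]
opening: 0.0648
grasp_force: 0.0
```

>>> {"fn": "play_rows", "kwargs": {
  "steps": [
    [[0,0,0,0],[0,0,0,0],[0,0,0,0],[0,0,0,0],[0,0,0,0]]
  ],
  "gripper": 0,
  "squeeze": 60
}}

```text
time: 5.62
ee_pos: [0.5144, -0.3264, 0.0788]
tcp_rot: [180.0, 0.0, 103.0]
wrist_force: [0.7, 0.0, 1.0]
opening: 0.0294
grasp_force: 59.5
```

>>> {"fn": "play_rows", "kwargs": {
  "steps": [
    [[0,0,0,0],[0,0,0,0],[0,0,0,0],[0,0,0,0],[0,0,0,0]]
  ]
}}

```text
time: 6.03
ee_pos: [0.5144, -0.3264, 0.0789]
tcp_rot: [180.0, 0.0, 102.9]
wrist_force: [-0.1, 0.2, 0.5]
opening: 0.0294
grasp_force: 59.5
```

>>> {"fn": "play_rows", "kwargs": {
  "steps": [
    [[0,0,-0.014,0],[0,0,-0.014,0],[0,0,-0.014,0],[0,0,-0.014,0],[0,0,-0.014,0]]
  ]
}}

```text
time: 6.45
ee_pos: [0.5141, -0.3262, 0.1489]
tcp_rot: [-180.0, -0.0, 102.9]
wrist_force: [-0.7, -0.3, -1.0]
opening: 0.0293
grasp_force: 59.3
```

>>> {"fn": "play_rows", "kwargs": {
  "steps": [
    [[0.0326,0.0066,0,0],[0.0326,0.0066,0,0],[0.0326,0.0066,0,0],[0.0326,0.0066,0,0],[0.0326,0.0066,0,0]]
  ]
}}

```text
time: 6.87
ee_pos: [0.5095, -0.1587, 0.1484]
tcp_rot: [-180.0, -0.0, 102.9]
wrist_force: [1.5, -0.6, -1.2]
opening: 0.0294
grasp_force: 59.6
```

>>> {"fn": "play_rows", "kwargs": {
  "steps": [
    [[0.0326,0.0066,0,0],[0.0326,0.0066,0,0],[0.0326,0.0066,0,0],[0.0326,0.0066,0,0],[0.0326,0.0066,0,0]]
  ]
}}

```text
time: 7.28
ee_pos: [0.5052, 0.0077, 0.1485]
tcp_rot: [-180.0, -0.0, 102.9]
wrist_force: [0.5, -0.2, -1.3]
opening: 0.0292
grasp_force: 59.6
```

>>> {"fn": "play_rows", "kwargs": {
  "steps": [
    [[0,0,0.009,0],[0,0,0.009,0],[0,0,0.009,0],[0,0,0.009,0],[0,0,0.009,0]]
  ]
}}

```text
time: 7.7
ee_pos: [0.5055, 0.0051, 0.1024]
tcp_rot: [-179.9, -0.0, 102.8]
wrist_force: [0.7, -0.2, -2.5]
opening: 0.0295
grasp_force: 59.6
```

>>> {"fn": "play_rows", "kwargs": {
  "steps": [
    [[0,0,0,0],[0,0,0,0],[0,0,0,0],[0,0,0,0],[0,0,0,0]]
  ]
}}

```text
time: 8.12
ee_pos: [0.5061, 0.006, 0.1043]
tcp_rot: [180.0, 0.0, 102.9]
wrist_force: [0.3, -0.1, -1.3]
opening: 0.0294
grasp_force: 59.6
```

Run:
```python
from workcell import bot
import cv2,numpy as np
c=bot.camera("side")["img"][190:300,260:380]
cv2.imwrite("pics/p2.png",cv2.resize(c,None,fx=5,fy=5,interpolation=2)); o=bot.get_obs();print(o['time'],o['ee_pos'],o['tcp_rot'],o['wrist_force'])
```

```text
8.1667 [0.50603432 0.00606342 0.10425286] [1.79956284e+02 8.99124159e-03 1.02918794e+02] [ 0.46122976 -0.07784206 -1.95414513]
```

View pics/p2.png

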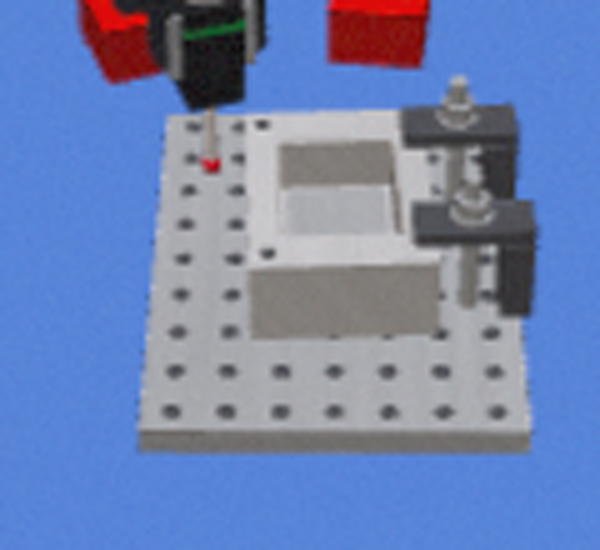

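>>> {"fn": "play_rows", "kwargs": {
  "steps": [
    [[-0.0005,0.0015,0,0],[-0.0005,0.0015,0,0],[-0.0005,0.0015,0,0],[-0.0005,0.0015,0,0],[-0.0005,0.0015,0,0]]
  ]
}}

```text
time: 8.58
ee_pos: [0.5138, 0.0054, 0.1038]
tcp_rot: [-180.0, 0.0, 102.9]
wrist_force: [0.8, -0.1, -1.4]
opening: 0.0288
grasp_force: 59.6
```

>>> {"fn": "play_rows", "kwargs": {
  "steps": [
    [[-0.0002,0.0008,0,0],[-0.0002,0.0008,0,0],[-0.0002,0.0008,0,0],[-0.0002,0.0008,0,0],[-0.0002,0.0008,0,0]]
  ]
}}

```text
time: 9.0
ee_pos: [0.5178, 0.0053, 0.1038]
tcp_rot: [180.0, -0.0, 102.9]
wrist_force: [-0.5, 0.7, -1.4]
opening: 0.0291
grasp_force: 59.6
```

>>> {"fn": "play_rows", "kwargs": {
  "steps": [
    [[-0.0001,0.0005,0,0],[-0.0001,0.0005,0,0],[-0.0001,0.0005,0,0],[-0.0001,0.0005,0,0],[-0.0001,0.0005,0,0]]
  ]
}}

```text
time: 9.42
ee_pos: [0.5191, 0.0053, 0.1036]
tcp_rot: [-179.9, -0.0, 102.9]
wrist_force: [-8.0, -0.7, 2.7]
opening: 0.0292
grasp_force: 60.1
```

>>> {"fn": "play_rows", "kwargs": {
  "steps": [
    [[0,-0.0004,0,0],[0,0,0,0],[0,0,0,0],[0,0,0,0],[0,0,0,0]]
  ]
}}

```text
time: 9.83
ee_pos: [0.5189, 0.0053, 0.1036]
tcp_rot: [-179.9, -0.0, 102.9]
wrist_force: [-6.3, -0.2, -0.2]
opening: 0.0292
grasp_force: 60.0
```

```bash
python3 -c "
from workcell import bot
o=bot.get_obs();print(o['time'],o['ee_pos'],o['tcp_rot'],o['wrist_force'],o['torque'])"
```

```text
9.8333 [0.51894463 0.00531779 0.10356863] [-1.79883346e+02 -3.39708775e-02  1.02926864e+02] [-6.32068475 -0.24700556 -0.19399588] [-0.01062023  1.52375893 -0.01055339]
```

>>> {"fn": "play_rows", "kwargs": {
  "steps": [
    [[0.0007,-0.003,0,0],[0.0007,-0.003,0,0],[-0.0153,-0.0047,0,0],[-0.0153,-0.0047,0,0],[-0.0153,-0.0047,0,0]]
  ]
}}

```text
time: 10.25
ee_pos: [0.5104, -0.0429, 0.104]
tcp_rot: [179.9, 0.0, 103.0]
wrist_force: [-0.1, -0.7, -1.9]
opening: 0.0295
grasp_force: 59.8
```

>>> {"fn": "play_rows", "kwargs": {
  "steps": [
    [[-0.0153,-0.0047,0,0],[-0.0153,-0.0047,0,0],[0,0,0,0],[0,0,0,0],[0,0,0,0]]
  ]
}}

```text
time: 10.67
ee_pos: [0.5081, -0.0742, 0.1039]
tcp_rot: [180.0, -0.0, 102.9]
wrist_force: [-0.5, 0.3, -1.8]
opening: 0.0292
grasp_force: 59.8
```

>>> {"fn": "play_rows", "kwargs": {
  "steps": [
    [[-0.0002,0.0006,0,0],[-0.0002,0.0006,0,0],[-0.0002,0.0006,0,0],[-0.0002,0.0006,0,0],[-0.0002,0.0006,0,0]]
  ]
}}

```text
time: 11.08
ee_pos: [0.5112, -0.0746, 0.1038]
tcp_rot: [180.0, -0.0, 102.9]
wrist_force: [-0.5, 0.1, -2.0]
opening: 0.029
grasp_force: 59.8
```

>>> {"fn": "play_rows", "kwargs": {
  "steps": [
    [[-0.0001,0.0005,0,0],[-0.0001,0.0005,0,0],[-0.0001,0.0005,0,0],[-0.0001,0.0005,0,0],[-0.0001,0.0005,0,0]]
  ]
}}

```text
time: 11.5
ee_pos: [0.5137, -0.0748, 0.1038]
tcp_rot: [180.0, -0.0, 102.9]
wrist_force: [-0.1, 0.1, -1.4]
opening: 0.0296
grasp_force: 59.8
```

>>> {"fn": "play_rows", "kwargs": {
  "steps": [
    [[-0.0001,0.0004,0,0],[-0.0001,0.0004,0,0],[-0.0001,0.0004,0,0],[-0.0001,0.0004,0,0],[-0.0001,0.0004,0,0]]
  ]
}}

```text
time: 11.92
ee_pos: [0.515, -0.0748, 0.1036]
tcp_rot: [-179.9, -0.0, 102.9]
wrist_force: [-6.2, -0.0, 1.0]
opening: 0.0293
grasp_force: 60.0
```

>>> {"fn": "play_rows", "kwargs": {
  "steps": [
    [[0,0,0,0],[0,0,0,0],[0,0,0,0],[0,0,0,0],[0,0,0,0]]
  ]
}}

```text
time: 12.33
ee_pos: [0.515, -0.0748, 0.1037]
tcp_rot: [-179.9, -0.0, 102.9]
wrist_force: [-5.1, -0.1, 1.1]
opening: 0.0299
grasp_force: 60.0
```

```bash
python3 -c "
from workcell import bot
o=bot.get_obs();print(o['time'],o['ee_pos'],o['tcp_rot'],o['wrist_force'],o['torque'])"
```

```text
12.3333 [ 0.51498679 -0.07482297  0.10367209] [-1.79910854e+02 -1.61088991e-02  1.02917482e+02] [-5.12157587 -0.05473807  1.06047751] [-0.08635896  1.42998874  0.02315944]
```

>>> {"fn": "play_rows", "kwargs": {
  "steps": [
    [[0.0013,-0.0058,0,0],[0.0013,-0.0058,0,0],[-0.0134,-0.0031,0,0],[-0.0134,-0.0031,0,0],[-0.0134,-0.0031,0,0]]
  ]
}}

```text
time: 12.75
ee_pos: [0.5036, -0.1164, 0.104]
tcp_rot: [179.9, 0.0, 103.0]
wrist_force: [-0.2, 0.4, -1.7]
opening: 0.0296
grasp_force: 59.8
```

>>> {"fn": "play_rows", "kwargs": {
  "steps": [
    [[-0.0027,0.0117,0,0],[-0.0027,0.0117,0,0],[-0.0027,0.0117,0,0],[-0.0027,0.0117,0,0],[-0.0027,0.0117,0,0]]
  ]
}}

```text
time: 13.17
ee_pos: [0.5642, -0.1163, 0.1039]
tcp_rot: [180.0, 0.0, 102.9]
wrist_force: [-0.4, -0.2, -1.9]
opening: 0.0292
grasp_force: 59.9
```

>>> {"fn": "play_rows", "kwargs": {
  "steps": [
    [[0,0,0,0],[0,0,0,0],[0,0,0,0],[0,0,0,0],[0,0,0,0]]
  ]
}}

```text
time: 13.58
ee_pos: [0.5633, -0.1162, 0.104]
tcp_rot: [180.0, 0.0, 102.9]
wrist_force: [-0.9, 0.7, -1.4]
opening: 0.0293
grasp_force: 60.0
```

>>> {"fn": "play_rows", "kwargs": {
  "steps": [
    [[0.0015,0.0004,0,0],[0.0015,0.0004,0,0],[0.0015,0.0004,0,0],[0.0015,0.0004,0,0],[0.0015,0.0004,0,0]]
  ]
}}

```text
time: 14.0
ee_pos: [0.5641, -0.1082, 0.1038]
tcp_rot: [180.0, -0.0, 102.9]
wrist_force: [0.8, -0.0, -2.2]
opening: 0.0297
grasp_force: 60.0
```

>>> {"fn": "play_rows", "kwargs": {
  "steps": [
    [[0.0005,0.0001,0,0],[0.0005,0.0001,0,0],[0.0005,0.0001,0,0],[0.0005,0.0001,0,0],[0.0005,0.0001,0,0]]
  ]
}}

```text
time: 14.42
ee_pos: [0.564, -0.1059, 0.1038]
tcp_rot: [-180.0, 0.0, 102.9]
wrist_force: [0.3, -0.4, -0.7]
opening: 0.0298
grasp_force: 60.0
```

>>> {"fn": "play_rows", "kwargs": {
  "steps": [
    [[0.0005,0.0001,0,0],[0.0005,0.0001,0,0],[0.0005,0.0001,0,0],[0.0005,0.0001,0,0],[0.0005,0.0001,0,0]]
  ]
}}

```text
time: 14.83
ee_pos: [0.5639, -0.1033, 0.1038]
tcp_rot: [-180.0, 0.0, 102.9]
wrist_force: [-0.2, -0.6, -1.1]
opening: 0.0289
grasp_force: 60.0
```

>>> {"fn": "play_rows", "kwargs": {
  "steps": [
    [[0.0004,0.0001,0,0],[0.0004,0.0001,0,0],[0.0004,0.0001,0,0],[0.0004,0.0001,0,0],[0.0004,0.0001,0,0]]
  ]
}}

```text
time: 15.25
ee_pos: [0.5639, -0.1022, 0.1038]
tcp_rot: [-180.0, 0.1, 102.9]
wrist_force: [-1.5, -7.0, -3.0]
opening: 0.0293
grasp_force: 59.9
```

>>> {"fn": "play_rows", "kwargs": {
  "steps": [
    [[0,0,0,0],[0,0,0,0],[0,0,0,0],[0,0,0,0],[0,0,0,0]]
  ]
}}

```text
time: 15.67
ee_pos: [0.5639, -0.1023, 0.1038]
tcp_rot: [-180.0, 0.1, 102.9]
wrist_force: [-0.6, -6.8, -1.5]
opening: 0.0291
grasp_force: 59.9
```

```bash
python3 -c "
from workcell import bot
o=bot.get_obs();print(o['time'],o['ee_pos'],o['tcp_rot'],o['wrist_force'],o['torque'])"
```

```text
15.6667 [ 0.56388595 -0.10226921  0.10380979] [-1.79964820e+02  1.15718245e-01  1.02884527e+02] [-0.55818438 -6.84531642 -1.49630801] [-1.82628688  0.14574965 -0.00359342]
```

>>> {"fn": "play_rows", "kwargs": {
  "steps": [
    [[-0.0059,-0.0013,0,0],[-0.0059,-0.0013,0,0],[0,0,-0.015,0],[0,0,-0.015,0],[0,0,-0.015,0]]
  ]
}}

```text
time: 16.08
ee_pos: [0.5639, -0.1136, 0.1491]
tcp_rot: [-180.0, -0.1, 102.9]
wrist_force: [-0.3, 0.5, -1.6]
opening: 0.0296
grasp_force: 59.9
```

>>> {"fn": "play_rows", "kwargs": {
  "steps": [
    [[-0.0196,-0.0096,0,0],[-0.0196,-0.0096,0,0],[-0.0196,-0.0096,0,0],[-0.0196,-0.0096,0,0],[-0.0196,-0.0096,0,0]]
  ]
}}

```text
time: 16.5
ee_pos: [0.5389, -0.2206, 0.1488]
tcp_rot: [180.0, -0.0, 102.9]
wrist_force: [0.6, 0.3, -1.3]
opening: 0.0294
grasp_force: 60.1
```

>>> {"fn": "play_rows", "kwargs": {
  "steps": [
    [[-0.0196,-0.0096,0,0],[-0.0196,-0.0096,0,0],[-0.0196,-0.0096,0,0],[-0.0196,-0.0096,0,0],[-0.0196,-0.0096,0,0]]
  ]
}}

```text
time: 16.92
ee_pos: [0.514, -0.327, 0.1487]
tcp_rot: [180.0, -0.0, 102.9]
wrist_force: [0.4, 0.4, -2.4]
opening: 0.0295
grasp_force: 60.1
```

>>> {"fn": "play_rows", "kwargs": {
  "steps": [
    [[0,0,0,0],[0,0,0,0],[0,0,0,0],[0,0,0,0],[0,0,0,0]]
  ]
}}

```text
time: 17.33
ee_pos: [0.5146, -0.3251, 0.1488]
tcp_rot: [180.0, -0.0, 103.0]
wrist_force: [-0.8, -0.7, -1.3]
opening: 0.0293
grasp_force: 60.0
```

Run:
```python
from workcell import bot
import numpy as np
o=bot.get_obs();print(o['time'],o['ee_pos'],o['tcp_rot'],o['wrist_force'])
y=np.radians(o['tcp_rot'][2]);d=np.array([.5144,-.3264,.0789])-o['ee_pos']
print(np.cos(y)*d[0]+np.sin(y)*d[1],np.sin(y)*d[0]-np.cos(y)*d[1],-d[2])
```

```text
17.3333 [ 0.51461382 -0.32512649  0.14884476] [ 1.79991282e+02 -1.07967744e-02  1.02984080e+02] [-0.77868232 -0.7112196  -1.25076155]
-0.0011929066921015715 -0.0004944876915950306 0.06994475617921933
```

>>> {"fn": "play_rows", "kwargs": {
  "steps": [
    [[-0.0012,-0.0005,0.01,0],[0,0,0.013,0],[0,0,0.013,0],[0,0,0.013,0],[0,0,0.013,0]]
  ]
}}

```text
time: 17.75
ee_pos: [0.5137, -0.3267, 0.0846]
tcp_rot: [-179.9, -0.1, 102.9]
wrist_force: [0.2, 0.4, -2.0]
opening: 0.0291
grasp_force: 60.0
```

>>> {"fn": "play_rows", "kwargs": {
  "steps": [
    [[0,0,0.002,0],[0,0,0.002,0],[0,0,0.002,0],[0,0,0.002,0],[0,0,0,0]]
  ]
}}

```text
time: 18.17
ee_pos: [0.5143, -0.3273, 0.079]
tcp_rot: [180.0, 0.0, 102.9]
wrist_force: [-0.3, 0.5, -2.5]
opening: 0.0292
grasp_force: 60.0
```

>>> {"fn": "play_rows", "kwargs": {
  "steps": [
    [[0,0,0.0005,0],[0,0,0.0005,0],[0,0,0,0],[0,0,0,0],[0,0,0,0]]
  ]
}}

```text
time: 18.58
ee_pos: [0.5144, -0.3273, 0.0788]
tcp_rot: [179.9, 0.1, 102.9]
wrist_force: [-2.1, 0.6, 5.7]
opening: 0.0294
grasp_force: 60.8
```

>>> {"fn": "play_rows", "kwargs": {
  "steps": [
    [[0,0,0,0],[0,0,0,0],[0,0,0,0],[0,0,0,0],[0,0,0,0]]
  ],
  "gripper": 0.065,
  "squeeze": 20
}}

```text
time: 19.0
ee_pos: [0.5141, -0.3271, 0.0776]
tcp_rot: [-180.0, -0.0, 102.9]
wrist_force: [-0.9, 0.6, -0.2]
opening: 0.0647
grasp_force: 0.0
```

>>> {"fn": "play_rows", "kwargs": {
  "steps": [
    [[0,0,-0.01,0],[0,0,-0.02,0],[0,0,-0.03,0],[0,0,-0.03,0],[0,0,-0.03,0]]
  ]
}}

```text
time: 19.42
ee_pos: [0.5139, -0.327, 0.1998]
tcp_rot: [180.0, 0.0, 102.9]
wrist_force: [0.5, -0.0, 0.5]
opening: 0.0648
grasp_force: 0.0
```

Run:
```python
from workcell import bot
import cv2
c=bot.camera("side")["img"][260:365,270:380]
cv2.imwrite("pics/p3.png",cv2.resize(c,None,fx=5,fy=5,interpolation=2)); o=bot.get_obs();print(o['time'],o['ee_pos'],o['tcp_rot'],o['wrist_force'])
```

```text
19.4667 [ 0.51510559 -0.32776809  0.20660191] [179.67030564   0.33491572 102.92407536] [-1.63375475  1.23842764  4.52883233]
```

View pics/p3.png

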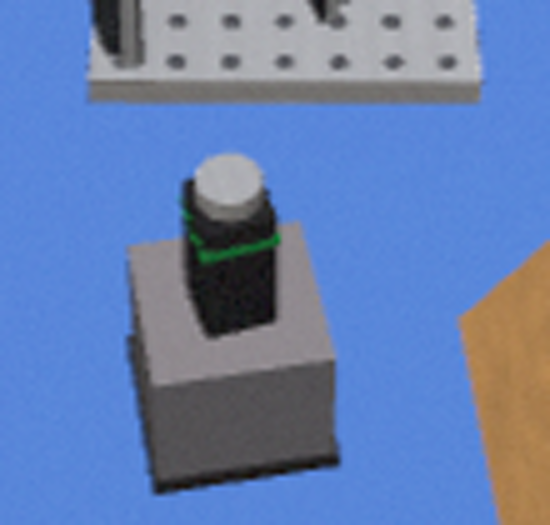

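>>> {"fn": "play_rows", "kwargs": {
  "steps": [
    [[0.0305,0.0046,0,0],[0.0305,0.0046,0,0],[0.0305,0.0046,0,0],[0.0305,0.0046,0,0],[0.0305,0.0046,0,0]]
  ],
  "gripper": 0.075
}}

```text
time: 19.88
ee_pos: [0.5021, -0.1721, 0.1984]
tcp_rot: [180.0, 0.0, 102.9]
wrist_force: [0.4, -0.0, -0.3]
opening: 0.075
grasp_force: 0.0
```

>>> {"fn": "play_rows", "kwargs": {
  "steps": [
    [[0.0305,0.0046,0,0],[0.0305,0.0046,0,0],[0.0305,0.0046,0,0],[0.0305,0.0046,0,0],[0.0305,0.0046,0,0]]
  ]
}}

```text
time: 20.3
ee_pos: [0.4904, -0.0182, 0.1985]
tcp_rot: [179.9, 0.0, 102.9]
wrist_force: [0.1, 1.2, -0.5]
opening: 0.075
grasp_force: 0.0
```

>>> {"fn": "play_rows", "kwargs": {
  "steps": [
    [[0.0305,0.0046,0,0],[0.0305,0.0046,0,0],[0.0305,0.0046,0,0],[0.0305,0.0046,0,0],[0.0305,0.0046,0,0]]
  ]
}}

```text
time: 20.72
ee_pos: [0.4787, 0.1357, 0.1986]
tcp_rot: [179.9, -0.0, 102.9]
wrist_force: [-0.0, -0.9, 0.5]
opening: 0.0752
grasp_force: 0.0
```

>>> {"fn": "play_rows", "kwargs": {
  "steps": [
    [[0.0305,0.0046,0,0],[0.0305,0.0046,0,0],[0.0305,0.0046,0,0],[0.0305,0.0046,0,0],[0.0305,0.0046,0,0]]
  ]
}}

```text
time: 21.13
ee_pos: [0.467, 0.2896, 0.1985]
tcp_rot: [180.0, -0.0, 102.9]
wrist_force: [0.4, -0.3, -0.4]
opening: 0.0751
grasp_force: 0.0
```

>>> {"fn": "play_rows", "kwargs": {
  "steps": [
    [[0,0,0.016,0.0754],[0,0,0.016,0.0754],[0,0,0.016,0.0754],[0,0,0.016,0.0754],[0,0,0.016,0.0754]]
  ]
}}

```text
time: 21.55
ee_pos: [0.4673, 0.2882, 0.1176]
tcp_rot: [180.0, -0.0, 81.1]
wrist_force: [-0.3, -0.7, -0.3]
opening: 0.0748
grasp_force: 0.0
```

>>> {"fn": "play_rows", "kwargs": {
  "steps": [
    [[0,0,0,0],[0,0,0,0],[0,0,0,0],[0,0,0,0],[0,0,0,0]]
  ]
}}

```text
time: 21.97
ee_pos: [0.4678, 0.2882, 0.119]
tcp_rot: [179.9, -0.1, 81.4]
wrist_force: [-1.2, -0.2, -0.1]
opening: 0.0753
grasp_force: 0.0
```

```bash
cat > g.py <<'E'
import sys
from workcell import bot
import numpy as np
o=bot.get_obs();print(o['time'],np.round(o['ee_pos'],4),np.round(o['tcp_rot'],2),np.round(o['wrist_force'],1))
t=list(map(float,sys.argv[1:])); y=np.radians(o['tcp_rot'][2]);d=np.array(t[:3])-o['ee_pos']
print('tool',np.round([np.cos(y)*d[0]+np.sin(y)*d[1],np.sin(y)*d[0]-np.cos(y)*d[1],-d[2],-((t[3]-o['tcp_rot'][2]+180)%360-180)*np.pi/180],4))
E
python3 - <<'E'
from workcell import bot
import cv2
c=bot.camera("side")["img"][120:220,220:350]
cv2.imwrite("pics/p4.png",cv2.resize(c,None,fx=5,fy=5,interpolation=2))
E
python3 g.py .468 .2884 .041 81.3
```

```text
22.0167 [0.4677 0.2882 0.1188] [ 1.7994e+02 -5.0000e-02  8.1370e+01] [ 0.  -0.5 -1.3]
tool [0.0003 0.0002 0.0778 0.0012]
```

View pics/p4.png

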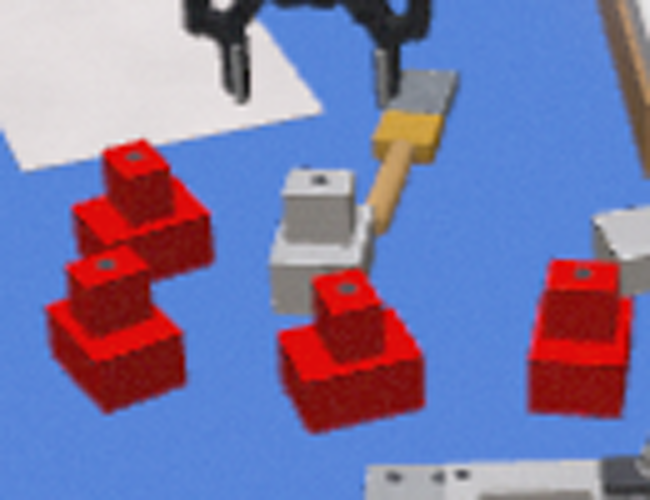

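>>> {"fn": "play_rows", "kwargs": {
  "steps": [
    [[0,0,0.0165,0],[0,0,0.0165,0],[0,0,0.0165,0],[0,0,0.0165,0],[0,0,0.011,0]]
  ]
}}

```text
time: 22.43
ee_pos: [0.4671, 0.2878, 0.0396]
tcp_rot: [-180.0, 0.0, 81.4]
wrist_force: [-1.0, -1.0, -0.8]
opening: 0.0752
grasp_force: 0.0
```

>>> {"fn": "play_rows", "kwargs": {
  "steps": [
    [[0,0,0,0],[0,0,0,0],[0,0,0,0],[0,0,0,0],[0,0,0,0]]
  ],
  "gripper": 0
}}

```text
time: 22.85
ee_pos: [0.468, 0.2884, 0.042]
tcp_rot: [179.9, -0.1, 81.3]
wrist_force: [-0.0, 1.5, 3.1]
opening: 0.04
grasp_force: 22.4
```

>>> {"fn": "play_rows", "kwargs": {
  "steps": [
    [[0,0,0,0],[0,0,0,0],[0,0,0,0],[0,0,0,0],[0,0,0,0]]
  ]
}}

```text
time: 23.27
ee_pos: [0.468, 0.2883, 0.042]
tcp_rot: [179.9, -0.1, 81.3]
wrist_force: [0.9, -0.9, 5.3]
opening: 0.04
grasp_force: 22.7
```

>>> {"fn": "play_rows", "kwargs": {
  "steps": [
    [[0,0,0,0],[0,0,0,0],[0,0,0,-0.1208],[0,0,0,-0.1208],[0,0,0,-0.1208]]
  ],
  "gripper": 0.07
}}

```text
time: 23.68
ee_pos: [0.4671, 0.2879, 0.0405]
tcp_rot: [-180.0, 0.0, 102.4]
wrist_force: [-0.1, 0.3, -0.3]
opening: 0.07
grasp_force: 0.0
```

>>> {"fn": "play_rows", "kwargs": {
  "steps": [
    [[0,0,0,-0.1208],[0,0,0,-0.1208],[0,0,0,-0.1208],[0,0,0,-0.1208],[0,0,0,-0.1208]]
  ]
}}

```text
time: 24.1
ee_pos: [0.4671, 0.2879, 0.0405]
tcp_rot: [-180.0, -0.0, 137.0]
wrist_force: [-0.8, -0.7, -0.7]
opening: 0.07
grasp_force: 0.0
```

>>> {"fn": "play_rows", "kwargs": {
  "steps": [
    [[0,0,0,-0.1208],[0,0,0,-0.1208],[0,0,0,-0.1208],[0,0,0,-0.1208],[0,0,0,-0.1208]]
  ]
}}

```text
time: 24.52
ee_pos: [0.4671, 0.2879, 0.0405]
tcp_rot: [-180.0, -0.0, 171.6]
wrist_force: [0.2, -0.9, 0.2]
opening: 0.0699
grasp_force: 0.0
```

>>> {"fn": "play_rows", "kwargs": {
  "steps": [
    [[0,0,0,0],[0,0,0,0],[0,0,0,0],[0,0,0,0],[0,0,0,0]]
  ],
  "gripper": 0,
  "squeeze": 50
}}

```text
time: 24.93
ee_pos: [0.4674, 0.2881, 0.0409]
tcp_rot: [180.0, 0.0, 171.2]
wrist_force: [-0.9, 0.7, 1.2]
opening: 0.0292
grasp_force: 50.9
```

>>> {"fn": "play_rows", "kwargs": {
  "steps": [
    [[0,0,0,0],[0,0,0,0],[0,0,0,0],[0,0,0,0],[0,0,0,0]]
  ]
}}

```text
time: 25.35
ee_pos: [0.4674, 0.2881, 0.0409]
tcp_rot: [180.0, 0.0, 171.3]
wrist_force: [-0.0, 0.7, 2.4]
opening: 0.0292
grasp_force: 50.9
```

```bash
python3 g.py .56675 -.03748 .16 177.17
```

```text
25.35 [0.4674 0.2881 0.0409] [1.7998e+02 1.0000e-02 1.7129e+02] [-0.   0.7  2.4]
tool [-0.1475 -0.3068 -0.1191 -0.1026]
```

>>> {"fn": "play_rows", "kwargs": {
  "steps": [
    [[0,0,-0.012,0],[0,0,-0.0268,0],[0,0,-0.0268,0],[0,0,-0.0268,0],[0,0,-0.0268,0]]
  ]
}}

```text
time: 25.77
ee_pos: [0.4667, 0.2874, 0.1611]
tcp_rot: [-179.9, -0.1, 171.3]
wrist_force: [0.9, 0.4, -4.3]
opening: 0.0293
grasp_force: 50.6
```

>>> {"fn": "play_rows", "kwargs": {
  "steps": [
    [[-0.0147,-0.0307,0,0],[-0.0147,-0.0307,0,0],[-0.0147,-0.0307,0,0],[-0.0147,-0.0307,0,0],[-0.0147,-0.0307,0,0]]
  ]
}}

```text
time: 26.18
ee_pos: [0.5164, 0.1234, 0.16]
tcp_rot: [-180.0, -0.1, 171.3]
wrist_force: [1.4, 0.8, -5.0]
opening: 0.0295
grasp_force: 51.7
```

>>> {"fn": "play_rows", "kwargs": {
  "steps": [
    [[-0.0147,-0.0307,0,0],[-0.0147,-0.0307,0,0],[-0.0147,-0.0307,0,0],[-0.0147,-0.0307,0,0],[-0.0147,-0.0307,0,0]]
  ]
}}

```text
time: 26.6
ee_pos: [0.5658, -0.0396, 0.1599]
tcp_rot: [-180.0, -0.1, 171.3]
wrist_force: [1.6, 1.1, -4.9]
opening: 0.0291
grasp_force: 51.7
```

>>> {"fn": "play_rows", "kwargs": {
  "steps": [
    [[0,0,0,-0.0205],[0,0,0,-0.0205],[0,0,0,-0.0205],[0,0,0,-0.0205],[0,0,0,-0.0205]]
  ]
}}

```text
time: 27.02
ee_pos: [0.5659, -0.0367, 0.1601]
tcp_rot: [180.0, -0.0, 177.4]
wrist_force: [-0.2, -0.0, -3.8]
opening: 0.0294
grasp_force: 52.3
```

>>> {"fn": "play_rows", "kwargs": {
  "steps": [
    [[0,0,0,0],[0,0,0,0],[0,0,0,0],[0,0,0,0],[0,0,0,0]]
  ]
}}

```text
time: 27.43
ee_pos: [0.5662, -0.0375, 0.1601]
tcp_rot: [180.0, 0.0, 177.2]
wrist_force: [-0.8, -0.1, -4.2]
opening: 0.0292
grasp_force: 52.3
```

```bash
python3 g.py .5662 -.03748 .105 177.17
```

```text
27.4333 [ 0.5662 -0.0375  0.1601] [180.     0.   177.18] [-0.8 -0.1 -4.2]
tool [0.     0.0001 0.0551 0.0002]
```

>>> {"fn": "play_rows", "kwargs": {
  "steps": [
    [[0,0,0.01,0],[0,0,0.011,0],[0,0,0.011,0],[0,0,0.011,0],[0,0,0.01,0]]
  ]
}}

```text
time: 27.85
ee_pos: [0.5657, -0.0377, 0.1049]
tcp_rot: [180.0, -0.1, 177.2]
wrist_force: [-0.4, -0.2, -5.2]
opening: 0.029
grasp_force: 52.3
```

>>> {"fn": "play_rows", "kwargs": {
  "steps": [
    [[0,0,0,0],[0,0,0,0],[0,0,0,0],[0,0,0,0],[0,0,0,0]]
  ]
}}

```text
time: 28.27
ee_pos: [0.5666, -0.0377, 0.1077]
tcp_rot: [-180.0, 0.1, 177.2]
wrist_force: [0.3, -0.4, -5.3]
opening: 0.0296
grasp_force: 52.1
```

>>> {"fn": "play_rows", "kwargs": {
  "steps": [
    [[0,0,0.0012,0],[0,0,0.0012,0],[0,0,0.0012,0],[0,0,0.0012,0],[0,0,0.0012,0]]
  ]
}}

```text
time: 28.68
ee_pos: [0.5662, -0.0377, 0.1008]
tcp_rot: [-180.0, -0.0, 177.2]
wrist_force: [-0.2, -0.1, -4.4]
opening: 0.029
grasp_force: 52.1
```

```bash
python3 g.py .5662 -.03748 .0709 177.17
```

```text
28.6833 [ 0.5662 -0.0377  0.1008] [-1.8000e+02 -1.0000e-02  1.7717e+02] [-0.2 -0.1 -4.4]
tool [0.     0.0003 0.0299 0.0001]
```

>>> {"fn": "play_rows", "kwargs": {
  "steps": [
    [[0,-0.0002,0.001,0],[0,0,0.001,0],[0,0,0.001,0],[0,0,0.001,0],[0,0,0.001,0]]
  ]
}}

```text
time: 29.1
ee_pos: [0.5662, -0.0379, 0.0959]
tcp_rot: [-180.0, -0.0, 177.2]
wrist_force: [-0.1, 0.2, -4.3]
opening: 0.0297
grasp_force: 52.3
```

>>> {"fn": "play_rows", "kwargs": {
  "steps": [
    [[0,0.0004,0.001,0],[0,0,0.001,0],[0,0,0.001,0],[0,0,0.001,0],[0,0,0.001,0]]
  ]
}}

```text
time: 29.52
ee_pos: [0.5663, -0.0377, 0.091]
tcp_rot: [-180.0, 0.0, 177.2]
wrist_force: [0.7, -2.7, -3.4]
opening: 0.0296
grasp_force: 52.4
```

>>> {"fn": "play_rows", "kwargs": {
  "steps": [
    [[0,0,0.001,0],[0,0,0.001,0],[0,0,0.001,0],[0,0,0.001,0],[0,0,0.001,0]]
  ]
}}

```text
time: 29.93
ee_pos: [0.5663, -0.0377, 0.086]
tcp_rot: [-180.0, 0.0, 177.2]
wrist_force: [0.1, -3.1, -4.3]
opening: 0.0293
grasp_force: 52.4
```

>>> {"fn": "play_rows", "kwargs": {
  "steps": [
    [[0,-0.0006,0.001,0],[0,0,0.001,0],[0,0,0.001,0],[0,0,0.001,0],[0,0,0.001,0]]
  ]
}}

```text
time: 30.35
ee_pos: [0.5662, -0.0379, 0.0807]
tcp_rot: [180.0, -0.0, 177.2]
wrist_force: [0.6, 0.4, -4.9]
opening: 0.0295
grasp_force: 52.3
```

>>> {"fn": "play_rows", "kwargs": {
  "steps": [
    [[0,0,0.001,0],[0,0,0.001,0],[0,0,0.001,0],[0,0,0.001,0],[0,0,0.001,0]]
  ]
}}

```text
time: 30.77
ee_pos: [0.5662, -0.0381, 0.0759]
tcp_rot: [180.0, 0.0, 177.2]
wrist_force: [-0.1, -0.1, -5.3]
opening: 0.0296
grasp_force: 52.2
```

5 mm to go: slower.

>>> {"fn": "play_rows", "kwargs": {
  "steps": [
    [[0,0,0.0008,0],[0,0,0.0008,0],[0,0,0.0008,0],[0,0,0.0006,0],[0,0,0.0006,0]]
  ]
}}

```text
time: 31.18
ee_pos: [0.5662, -0.0381, 0.0723]
tcp_rot: [-180.0, 0.0, 177.2]
wrist_force: [-0.2, 0.4, -4.6]
opening: 0.0294
grasp_force: 52.3
```

>>> {"fn": "play_rows", "kwargs": {
  "steps": [
    [[0,0,0.0003,0],[0,0,0.0003,0],[0,0,0.0003,0],[0,0,0.0002,0],[0,0,0,0]]
  ]
}}

```text
time: 31.6
ee_pos: [0.5662, -0.0381, 0.0712]
tcp_rot: [180.0, -0.0, 177.2]
wrist_force: [-0.9, 0.3, -4.2]
opening: 0.0293
grasp_force: 52.2
```

>>> {"fn": "play_rows", "kwargs": {
  "steps": [
    [[0,0,0.0003,0],[0,0,0.0003,0],[0,0,0.0002,0],[0,0,0.0002,0],[0,0,0,0]]
  ]
}}

```text
time: 32.02
ee_pos: [0.5663, -0.0381, 0.0709]
tcp_rot: [-180.0, 0.0, 177.2]
wrist_force: [-2.9, 0.3, 3.2]
opening: 0.0295
grasp_force: 53.1
```

>>> {"fn": "play_rows", "kwargs": {
  "steps": [
    [[0,0,0,0],[0,0,0,0],[0,0,0,0],[0,0,0,0],[0,0,0,0]]
  ],
  "gripper": 0.055
}}

```text
time: 32.43
ee_pos: [0.5663, -0.0381, 0.0703]
tcp_rot: [-180.0, 0.0, 177.2]
wrist_force: [0.1, -0.4, -0.7]
opening: 0.055
grasp_force: 0.0
```

>>> {"fn": "play_rows", "kwargs": {
  "steps": [
    [[0,0,-0.008,0],[0,0,-0.02,0],[0,0,-0.03,0],[0,0,-0.04,0],[0,0,-0.04,0]]
  ]
}}

```text
time: 32.85
ee_pos: [0.5655, -0.0381, 0.2099]
tcp_rot: [180.0, -0.1, 177.2]
wrist_force: [0.8, 0.9, 0.1]
opening: 0.0553
grasp_force: 0.0
```

>>> {"fn": "play_rows", "kwargs": {
  "steps": [
    [[0.02,0,-0.02,0],[0.02,0,-0.02,0],[0.02,0,-0.01,0],[0.02,0,0,0],[0,0,0,0]]
  ]
}}

```text
time: 33.27
ee_pos: [0.4843, -0.0341, 0.2609]
tcp_rot: [-180.0, 0.2, 177.2]
wrist_force: [-0.7, 0.5, -0.3]
opening: 0.0552
grasp_force: 0.0
```

Run:
```python
from workcell import bot
import cv2,numpy as np
c=bot.camera("side")["img"][190:360,255:400]
cv2.imwrite("pics/p5.png",cv2.resize(c,None,fx=3.5,fy=3.5,interpolation=2)); o=bot.get_obs();print(o['time'],o['ee_pos'],o['opening'])
```

```text
33.3167 [ 0.48560093 -0.03415671  0.25998676] 0.05481539131432377
```

View pics/p5.png

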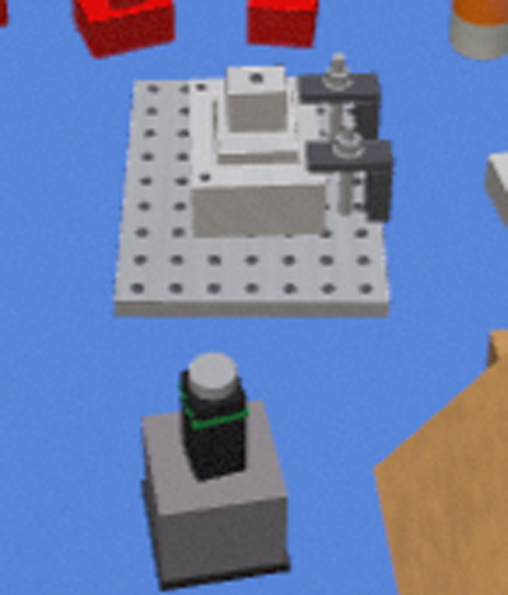

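The plunger sits in the cavity, its foot about 8 mm proud of the mould top as designed (around 258,110). The probe stands upright in its stand (212,420).

```bash
python3 -c "
from workcell import bot
print(bot.job_done())"
```

```text
the job is handed in; nothing more can be done
None
```

I handed the job in at about 33 s: all three faces were touched in order at 5–8 N, the probe is back upright in its stand, and the plunger is released flat on the cavity floor after landing at about 8 N; the hand-in returned no verdict.

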